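Park the demonstration coil on its slanted post

ROBOT

A 6-joint arm with a two-finger parallel gripper is mounted at the origin on the work surface. World frame = base frame: x ahead of the robot, y to its left, z up, the work surface at z = 0. Lengths are in m, angles in rad, forces in N, time in s.
With the tool pointing down it reaches from about 0.25 to 0.775 m from the base axis. Payload 4 kg.
Tool frame: the origin (TCP) lies at the very end of the fingers, on their centre line; the grasp point (between the pads) lies 19 mm behind it; z points along the fingers, y is the direction in which the jaws open and shut (so a half turn about z gives the same grasp; the last joint's range is limited). The gripper opens to 94 mm and grips with 3 to 60 N. Pads are 16 mm wide; open, the fingers measure 119 mm over their backs; the gripper's body (75 mm by 177 mm) begins 78 mm behind the grasp point.
Start: joints at [1.113, 0.087, 1.371, -0, 1.684, -0.103], TCP at [0.191, 0.516, 0.206] pointing down, gripper open.
Joint ranges: [-3.1, 3.1], [-0.76, 2.03], [0.27, 2.55], [-1.08, 4.22], [0.17, 2.65], [-2.57, 2.57]. Speed limits (rad/s): [2.79, 2.79, 3.14, 3.14, 3.14, 3.14].

INTERFACE

Orientations are given as [roll, pitch, yaw] about the fixed x, y, z axes, in that order (R = Rz(yaw) Ry(pitch) Rx(roll)).
In Python, from bench import robot, cams, models gives the robot as it stands.
- The arm moves only by the tool step_arm, never from a script. Its argument "series" is a list of rows, each a list of 5 numbers: the gripper command: -1 is shut, 1 is fully open, values between are in proportion, then the shift along the tool's x, y, z in mm, then the turn about the tool's z in degrees. A call has 1 to 20 rows; each row is the pose to reach, as a shift and turn from the pose commanded when the call began, along the tool's axes at that moment; what a row does not reach only later rows make up. A row lasts 1/8 s, in which the tool goes at most 62.5 mm and 10.7 degrees, less where a joint would pass 70% of its speed; a pose out of reach is approached as far as the arm can. A call with a gripper value outside its range is refused whole. The fingers move at their own pace and stop on an object; the grip force is fixed at half the most. Time passes only in rows, so rows that repeat a pose let the fingers close. It gives the time, the measured TCP pose, the force and the opening at its end, in the units of the state.
- robot.get_obs(): the state, without advancing time (a new reading comes with each control period).
- cams.snapshot(name): name is "scene" or "top"; returns a dict with "pixels" (480x640x3 uint8, red, green, blue), "fov_y" (degrees; the focal length in pixels is half the picture's height over the tangent of half this angle, whatever the lens; pixels are square), "cx", "cy" (the principal point, pixels), "R" (3x3) and "t" (3): a world point X has camera coordinates R X + t. Camera axes: x right, y down, z forward; pixel columns grow to the right and rows downward; lengths in m; the calibration is good to about 2 mm. A picture is of the moment at which its call begins. There is no depth.
- robot.close_job(): hands the job in, once; it reports no verdict.
Trained networks look in a picture, given as the dict that the camera call returned (one of the last four; its "shot" number tells which), for a name from the list of things; names that differ only in an ending like _2 or _b are one class to them, and where a whole thing is asked for, a point or a joint stands for the part that bears it (a point fixed in the world has none). Each returns a list of dicts, best first, with "p" (0 to 1); they miss things now and then, are a little off and sometimes report something else, mostly with a low value. They report only what shows in the picture. A call takes as long as a camera call.
- models.find_in(picture, label): "position" ([x, y, z] in m, in world coordinates, good to about 4 mm: the middle of the surface that is visible of it).
- models.pinpoint(picture, label): "position" ([x, y, z] in m, in world coordinates, good to about 4 mm: a listed point, or the origin of a listed thing).
The state is a dict: "time": time; "joint_positions": joint angles; "qvel": joint speeds; "joint_torque": joint torques, N m; "tool_pos": TCP position; "ee_rot": TCP orientation; "wrist_force": force on the tool from outside, world axes, zero at the start; "wrist_torque": the same for the moment, N m; "width": finger opening in m.
Only numpy, scipy, OpenCV 4.12 (cv2) and the standard library are available. Lean on these libraries where they do the work, as an engineer would, in place of code of your own. Each camera call takes 0.05 s, during which the arm holds its last target. There are 200 camera calls.

TASK

Put the tall copper coil away on the slim slanted post: slide it down the post, feet first, and, with a light push, turn it about the post until the slots under its foot drop over the cross bar and it sits fully home, flat on the round plate. Never force it, let go of it there, and leave the thick-post stand and everything else on the bench alone.

Things in the scene. Friction and masses are not known exactly. Their poses are not given: they have to be found in the camera images.
- coil: The tall coil, standing loose and upright, 101 mm high, 170 to 350 g. Origin: centre of its underside, z up its length, x and y along its square sides. Square foot 64 x 64 mm, 17 mm high. Under it two slots, 16 mm wide and 11 mm deep, cross at the centre along x and y right out to the sides, so it fits the bar every quarter turn. A 22 x 22 mm square hole runs through its whole length.
- coil_head (a point): On the coil's axis, 88 mm above its underside, in its square white terminal head (42 x 42 mm, 67 to 101 mm above the underside, faces along the coil's x and y): the place to grip it. Below the head is the round copper winding, 47 mm across; on top two brass terminals 6 mm high stand at opposite corners.
- post: Slim slanted post. Origin: on its axis at the top face of the round plate (76 mm across) at its foot, 55 mm above the bench; z up along the post, which leans 0.52 rad from vertical to the front of its stand. A cross bar, 10 mm wide, 9 high, lies on the plate: two opposite stubs, 17 to 30 mm from the axis. Its direction is not reported and always differs: feel for it.
- post_tip (a point): The tip of the slim post, on its axis, 87 mm up from the plate. The post is round, 16 mm across, its last 13 mm tapering to 8 mm at the tip.
- stand: Fixed base of the slim post, 150 (x) x 110 (y) x 14 mm; origin under its centre, below the post's foot, front -x. The plate and bar give on a spring, 2.5 N/mm, 5 mm at most. Off the bar's direction the coil stops 9 mm above the plate; slots must meet the bar within 0.08 rad. 3 to 7 N of push does; over 25 N between coil and stand is forcing it. Turned on once engaged, the coil drags the bar (0.2 N m).
- thick_stand: A like stand, also free, whose post is 28 mm thick, too thick for the coil; origin under its base plate's centre, front -x. Leave it alone.
- flat_coil: Bystander: low round coil lying on the bench, 60 mm across, 36 mm high; origin under its centre.
- beaker: Bystander: glass beaker, 70 mm across, 85 mm high; origin under its centre.
- weight: Bystander: brass weight with a knob, 44 mm across, 56 mm high; origin under its centre.
- compass: Bystander: flat round brass case, 60 mm across, 16 mm high; origin under its centre.
- block: Bystander: wooden block 60 x 40 x 30 mm; origin under its centre.

How it is judged:
On the way, in this order (a step that is already met when the one before it is completed fails the run):
1. the coil is threaded on the slim post, feet first (x of coil in the frame of post between -0.007 and 0.007 m and y of coil in the frame of post between -0.007 and 0.007 m and angle between the z axis of coil and the z axis of post, either way round below 0.08 rad and z of coil in the frame of post below 0.06 m and angle between coil's own z axis and vertical below 0.8 rad), for 0.1 s.
2. its slots have dropped over the cross bar and it sits home on the plate (x of coil in the frame of post between -0.007 and 0.007 m and y of coil in the frame of post between -0.007 and 0.007 m and angle between the z axis of coil and the z axis of post, either way round below 0.08 rad and z of coil in the frame of post below 0.0035 m), for 0.2 s.
At the end, for the whole second after the job is handed in: The coil sits feet down on the slim post with its underside within 3.5 mm of the plate, its centre within 7 mm of the post's axis in each direction and its length within 0.08 rad of the post's, at rest and let go (all of step 2 and angle between coil's own z axis and vertical below 0.8 rad and linear speed of coil below 0.02 m/s and contact force between the fingers and coil below 0.05 N); the robot touches nothing.
It fails at once if the coil is pressed against the stand with more than 25 N (contact force between coil and stand above 25 N).
It fails at once if the thick-post stand is hit with more than 4 N (contact force between thick_stand and coil above 4 N or contact force between thick_stand and the arm above 4 N or contact force between thick_stand and the fingers above 4 N).
It fails at once if a bystander is moved by more than 20 mm (distance of any of flat_coil, beaker, weight, compass, block from where it was at the start of the episode above 0.02 m).
It also fails if it takes over 72 s, if anything falls off the work surface, if the arm or the gripper's body presses on something with over 40 N, if the wrist force passes 120 N, or if a joint passes its speed limit or range.

## Working session

There is one attempt and no reset: what is moved stays moved. The work goes in short steps, Python scripts to look and compute and a tool call to move; the robot and the scene stay as the last step left them, time stands still between calls to the robot, and variables do not carry over. Pictures are saved under pics/ and viewed, about 8 in all and at most 12, crops included, and the job is handed in when it is done.

Besides the shell and the picture viewer there is one more tool, called after "Call:" in YAML: its name, and indented under it one key for each argument. step_arm: Moves the arm, as the interface text tells. Its arguments: {"type":"object","properties":{"series":{"type":"array","items":{"type":"array","items":{"type":"number"}}}},"required":["series"]}

```bash
mkdir -p pics; ls
cat > h.py <<'E'
import numpy as np, cv2
from scipy.spatial.transform import Rotation as Ro
from bench import robot, cams, models
def snap(n,f):
    s=cams.snapshot(n); cv2.imwrite('pics/'+f,cv2.cvtColor(np.asarray(s['pixels']),cv2.COLOR_RGB2BGR)); return s
def proj(s,X):
    f=240/np.tan(np.radians(s['fov_y'])/2); c=np.atleast_2d(X)@np.array(s['R']).T+np.array(s['t'])
    return np.c_[f*c[:,0]/c[:,2]+s['cx'],f*c[:,1]/c[:,2]+s['cy']]
def ray(s,u,v):
    f=240/np.tan(np.radians(s['fov_y'])/2);R=np.array(s['R'])
    d=R.T@np.array([(u-s['cx'])/f,(v-s['cy'])/f,1]); return -R.T@np.array(s['t']), d
def atz(s,u,v,z):
    o,d=ray(s,u,v); return o+d*(z-o[2])/d[2]
E
python3 - <<'E'
from h import *
np.set_printoptions(precision=4,suppress=True)
for n in ['scene','top']:
    s=snap(n,n+'0.png'); print(n,s['fov_y'],s['cx'],s['cy'],np.array(s['R']).round(3).tolist(),np.array(s['t']).round(3))
    for l in ['coil','coil_head','post','post_tip','stand','thick_stand','flat_coil','beaker','weight','compass','block']:
        r=models.pinpoint(s,l); print(l,[(np.round(a['position'],4).tolist(),round(a['p'],2)) for a in r[:3]], [proj(s,a['position'])[0].round().tolist() for a in r[:2]])
o=robot.get_obs();print(o)
E
```

```text
pics
scene 46.56968052403356 313.8103026941106 226.98966575909859 [[-0.007, 1.0, -0.012], [0.83, -0.001, -0.558], [-0.558, -0.013, -0.83]] [-0.035 -0.412  1.74 ]
coil [([0.4517, -0.0459, 0.0015], 0.81)] [[282.0, 213.0]]
coil_head [([0.4517, -0.0407, 0.0846], 0.86), ([0.3703, -0.2972, -0.0026], 0.41), ([0.6504, -0.198, 0.0004], 0.18)] [[282.0, 194.0], [193.0, 190.0]]
post [([0.6541, -0.1982, 0.0546], 0.76), ([0.3665, -0.2984, 0.0013], 0.46)] [[214.0, 269.0], [192.0, 188.0]]
post_tip [([0.453, -0.0451, 0.0002], 0.59), ([0.6072, -0.2114, 0.1334], 0.58)] [[283.0, 214.0], [205.0, 235.0]]
stand [] []
thick_stand [([0.6525, 0.1666, -0.0008], 0.65)] [[365.0, 280.0]]
flat_coil [([0.6482, -0.0097, -0.0025], 0.64), ([0.6525, -0.2016, 0.0555], 0.23)] [[294.0, 279.0], [213.0, 268.0]]
beaker [([0.7503, -0.0321, 0.0007], 0.78)] [[283.0, 316.0]]
weight [([0.3841, 0.2912, -0.0006], 0.72)] [[407.0, 193.0]]
compass [([0.3668, -0.2971, 0.0021], 0.62), ([0.6538, 0.1681, -0.0052], 0.38)] [[192.0, 188.0], [366.0, 281.0]]
block [([0.4773, 0.3893, -0.0], 0.91)] [[447.0, 221.0]]
top 49.1700130299415 317.00868
[... 608 characters left out ...]
[0.7497, -0.0343, 0.0009], 0.88)] [[343.0, 163.0]]
weight [([0.3877, 0.2916, 0.0006], 0.71)] [[199.0, 326.0]]
compass [([0.3655, -0.2991, -0.003], 0.69)] [[473.0, 329.0]]
block [([0.4758, 0.396, 0.0005], 0.91)] [[152.0, 287.0]]
{'time': 1.2, 'joint_positions': array([ 1.1129,  0.0872,  1.3707,  0.    ,  1.6836, -0.1031]), 'qvel': array([-0.0006,  0.0019,  0.002 ,  0.0013, -0.0012, -0.0001]), 'joint_torque': array([ -0.0003, -34.0039, -30.2603,   0.0717,   0.0237,   0.    ]), 'tool_pos': array([0.1911, 0.5158, 0.2055]), 'ee_rot': array([3.1415, 0.    , 2.7868]), 'wrist_force': array([-0.5643,  0.4106, -0.2728]), 'wrist_torque': array([-0.0015, -0.0296,  0.0859]), 'width': 0.09359763741723828}
```

View pics/scene0.png

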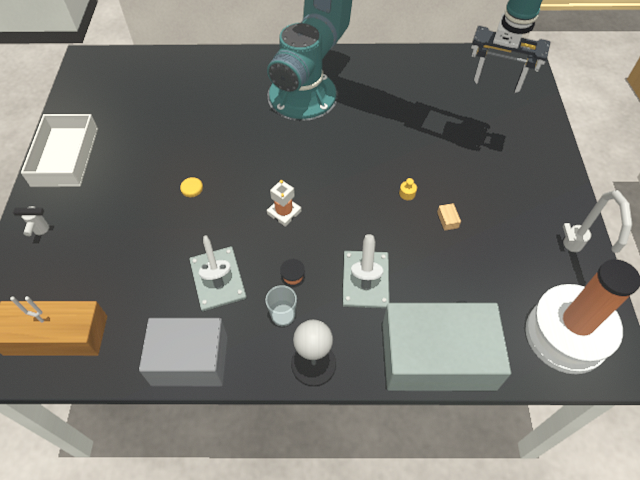

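View pics/top0.png

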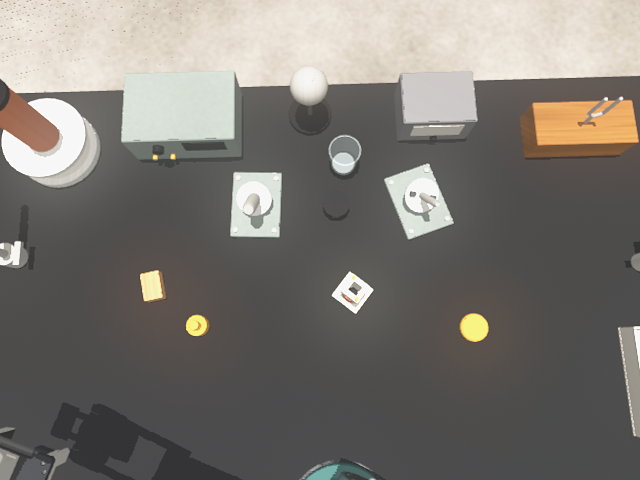

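The scene view shows the coil at (283,203), the slim stand at (215,270) with its post tip near (207,237), and the thick stand at (367,265). In the top view the same things are at (353,292), (420,200) and (255,203). The networks agree with the pictures, apart from a few low-p false hits. Next I'll use enlarged crops for the lean, bar and coil yaw.

Run:
```python
import cv2,numpy as np
t=cv2.imread('pics/top0.png');s=cv2.imread('pics/scene0.png')
def c(im,u,v,w=40,h=40): return cv2.resize(im[v-h:v+h,u-w:u+w],(400,400) if w==40 else (400,300),interpolation=cv2.INTER_CUBIC)
def g(im,u,v,w,h): return cv2.resize(im[v-h:v+h,u-w:u+w],(400,300),interpolation=cv2.INTER_CUBIC)
cv2.imwrite('pics/c1.png',np.vstack([np.hstack([g(t,420,200,48,36),g(s,216,267,60,45)]),np.hstack([g(t,353,292,32,24),g(s,284,203,40,30)])]))
```

```text
(no output)
```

View pics/c1.png

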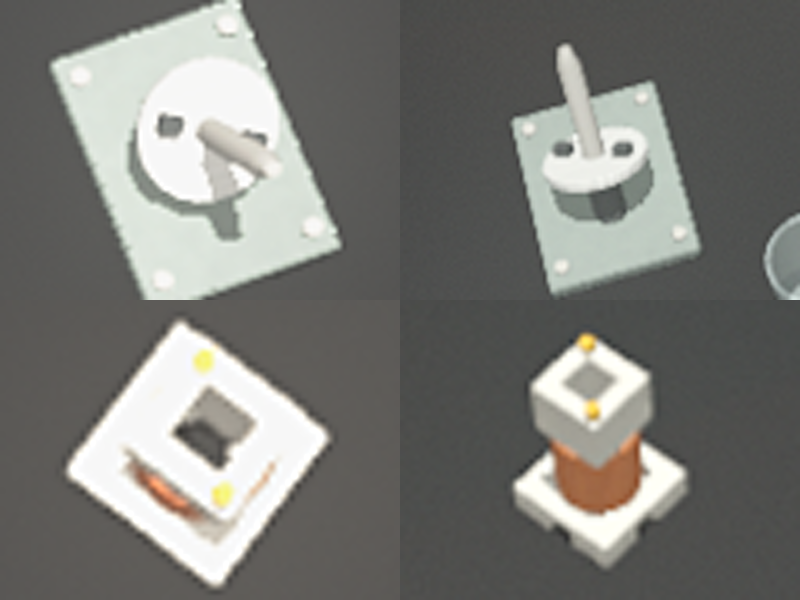

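```bash
cat >> h.py <<'E'
def post_frame(p,yaw):  # columns x,y,z in world; lean to stand -x
    z=Ro.from_euler('z',yaw).apply([-np.sin(.52),0,np.cos(.52)]); y=np.array([-np.sin(yaw),np.cos(yaw),0]); return np.c_[np.cross(y,z),y,z]
E
python3 - <<'E'
from h import *
from scipy.optimize import least_squares
np.set_printoptions(precision=4,suppress=True)
T=cams.snapshot('top');S=cams.snapshot('scene')
def cr(pts,k,o): return np.array(pts,float)/k+np.array(o)
tb=cr([(52,65),(340,245),(235,0)],96/23.04,(372,164)); sb=cr([(113,120),(252,82),(299,250),(153,293)],400/120,(156,222))
print('base top z14',[atz(T,*p,.014)[:2] for p in tb]); print('base scene',[atz(S,*p,.014)[:2] for p in sb])
tc=cr([(66,170),(215,288),(330,137)],6.25,(321,268)); sc=cr([(115,187),(205,252),(287,175)],5,(244,173))
for s,q in((T,tc),(S,sc)):
    P=np.array([atz(s,*p,.017)[:2] for p in q]); print('coil foot',P,'len',np.linalg.norm(np.diff(P,axis=0),axis=1),'ctr',(P[0]+P[2])/2,'ang',[np.degrees(np.arctan2(d[1],d[0])) for d in np.diff(P,axis=0)])
tt=cr([(204,60),(222,195)],6.25,(321,268)); st=cr([(187,43),(193,110)],5,(244,173))
for s,q in((T,tt),(S,st)):
    P=np.array([atz(s,*p,.104)[:2] for p in q]);print('head term',P,P.mean(0),np.linalg.norm(P[1]-P[0]))
# joint fit: stand xy,yaw, from base corners + tip ; corners (local)
L=np.array([(-.075,-.055),(-.075,.055),(.075,.055),(.075,-.055)])
ttip=cr([(270,165)],96/23.04,(372,164)); stip=cr([(165,48)],400/120,(156,222))
tstub=cr([(170,126),(256,139)],96/23.04,(372,164)); sstub=cr([(163,149),(222,149)],400/120,(156,222))
def model(v):
    x,y,a,b=v; R=Ro.from_euler('z',a).as_matrix(); B=np.c_[L,np.full(4,.014)]@R.T+[x,y,0]
    p=np.array([x,y,.055]); F=post_frame(p,a); d=np.array([np.cos(b),np.sin(b),0])*.0235+np.array([0,0,.008])
    e=np.array([-np.cos(b),-np.sin(b),0])*.0235+np.array([0,0,.008])
    return B,p+F[:,2]*.085,np.array([p+F@d,p+F@e])
def res(v):
    B,tip,st=model(v); r=[]
    pt,ps=proj(T,B),proj(S,B)
    for q in tb: r.append(min((q-c for c in pt),key=np.linalg.norm))
    for q in sb: r.append(min((q-c for c in ps),key=np.linalg.norm))
    r+=list((proj(T,tip)-ttip)*.7)+list((proj(S,tip)-stip)*.7)
    for s,q in((T,tstub),(S,sstub)):
        c=proj(s,st)
        r+=list(q-c)
    return np.concatenate(r)
best=min((least_squares(res,[.65,-.2,a,b],loss='soft_l1') for a in (.2,.3,.4) for b in np.arange(0,6.3,.5)),key=lambda r:r.cost)
v=best.x;print('fit',v,'deg',np.degrees(v[2:]),best.cost);print(res(v).reshape(-1,2).round(1).tolist()); B,tip,st=model(v);print('tip@87',np.array([v[0],v[1],.055])+post_frame(0,v[2])[:,2]*.087,st)
E
```

```text
base top z14 [array([ 0.7028, -0.1249]), array([ 0.598 , -0.2728]), array([ 0.7369, -0.2268])]
base scene [array([ 0.599 , -0.2712]), array([ 0.5654, -0.1695]), array([ 0.7075, -0.123 ]), array([ 0.7414, -0.2241])]
coil foot [[ 0.4453  0.0038]
 [ 0.4036 -0.0457]
 [ 0.454  -0.0877]] len [0.0648 0.0656] ctr [ 0.4497 -0.0419] ang [np.float64(-130.06375467926384), np.float64(-39.754632162190866)]
coil foot [[ 0.4547 -0.0853]
 [ 0.4964 -0.0362]
 [ 0.4471  0.0055]] len [0.0643 0.0646] ctr [ 0.4509 -0.0399] ang [np.float64(49.69334205714608), np.float64(139.77983639510745)]
head term [[ 0.4714 -0.0393]
 [ 0.4282 -0.0432]] [ 0.4498 -0.0412] 0.04337233363197008
head term [[ 0.4273 -0.0431]
 [ 0.4699 -0.0384]] [ 0.4486 -0.0407] 0.04290412203950984
fit [ 0.6525 -0.1979  0.3155  1.0542] deg [18.0751 60.4011] 38.603916789209016
[[1.2, 1.6], [-0.3, 0.1], [0.1, 1.7], [0.8, 0.3], [-0.3, 0.4], [-0.3, 0.3], [1.2, 0.2], [-0.1, 0.2], [-0.1, 0.9], [-0.1, 0.3], [0.4, -0.4], [-17.4, 1.1], [18.1, 1.0]]
tip@87 [ 0.6114 -0.2113  0.1305] [[ 0.652  -0.1766  0.0677]
 [ 0.6455 -0.2217  0.0562]]
```

Run:
```python
from h import *
from scipy.optimize import least_squares
T=cams.snapshot('top');S=cams.snapshot('scene')
def cr(pts,k,o): return np.array(pts,float)/k+np.array(o)
tstub=cr([(170,126),(256,139)],96/23.04,(372,164)); sstub=cr([(222,149),(163,149)],400/120,(156,222))
p=np.array([.652,-.1985,.055]);F=post_frame(p,.3155)
for h in(.0045,.007,.009):
    def st(b): return np.array([p+F@np.array([s*np.cos(b)*.0235,s*np.sin(b)*.0235,h]) for s in(1,-1)])
    for nm,f in(('both',lambda v:np.concatenate([(proj(T,st(v[0]))-tstub).ravel(),(proj(S,st(v[0]))-sstub).ravel()])),('top',lambda v:(proj(T,st(v[0]))-tstub)[0]),('scene',lambda v:(proj(S,st(v[0]))-sstub).ravel())):
        r=min((least_squares(f,[b]) for b in(0,1,2,3,4,5)),key=lambda r:r.cost); print(h,nm,np.degrees(r.x),r.cost,r.fun.round(1))
print(robot.get_obs()['ee_rot'],robot.get_obs()['time'])
```

```text
0.0045 both [61.77951931] 0.3039905646231279 [-0.2 -0.2 -0.6 -0.  -0.1 -0.1 -0.3  0.2]
0.0045 top [62.48696458] 0.020109843524525627 [-0.2 -0. ]
0.0045 scene [59.97337835] 0.037803744718025764 [-0.2  0.  -0.2 -0. ]
0.007 both [61.72654254] 1.0779336093208225 [ 0.2  0.1 -0.2  0.2 -0.3 -1.  -0.6 -0.7]
0.007 top [421.71143252] 0.027974668932046077 [0.2 0.1]
0.007 scene [59.83964073] 0.9599064213834896 [-0.4 -0.9 -0.5 -0.9]
0.009 both [61.68404006] 3.2537632272956487 [ 0.5  0.2  0.2  0.4 -0.5 -1.7 -0.8 -1.4]
0.009 top [61.13240136] 0.1733839166190592 [0.6 0.1]
0.009 scene [59.73231319] 2.9216661316397317 [-0.6 -1.6 -0.7 -1.6]
[3.14145621e+00 1.38862745e-05 2.78681649e+00] 1.4
```

The pixel fits come out consistent:

| Item | Measured |
|---|---|
| Coil centre (x, y) | (0.450, -0.041) |
| Coil side directions | 50° and -40° |
| Stand position (x, y) | (0.652, -0.1985) |
| Stand yaw | 18.1° |
| Post tip | (0.611, -0.211, 0.1305) |
| Bar direction in the post frame | about 61° |

The tool can't be tilted. So I'll grip the head with the jaws across the lean, let the coil pivot in the pads as it threads, and then turn it about -29°.

Call:
step_arm:
  series:
    - [1,-60,-60,0,10]
    - [1,-120,-120,0,20]
    - [1,-175,-175,0,30]
    - [1,-225,-225,0,40]
    - [1,-275,-275,0,50]
    - [1,-325,-325,0,60]
    - [1,-370,-370,0,70]
    - [1,-410,-410,0,80]
    - [1,-436,-432.5,0,90]
    - [1,-436,-432.5,0,100]
    - [1,-436,-432.5,0,109.7]
    - [1,-436,-432.5,0,109.7]
    - [1,-436,-432.5,0,109.7]
    - [1,-436,-432.5,0,109.7]

```text
time: 3.15
tool_pos: [0.4496, -0.0406, 0.2057]
ee_rot: [3.141, -0.0, 0.875]
wrist_force: [0.5, 0.6, -1.1]
width: 0.094
```

Call:
step_arm:
  series:
    - [1,0,0,30,0]
    - [1,0,0,60,0]
    - [1,0,0,90,0]
    - [1,0,0,115,0]
    - [1,0,0,133.5,0]
    - [1,0,0,133.5,0]
    - [1,0,0,133.5,0]
    - [-1,0,0,133.5,0]
    - [-1,0,0,133.5,0]
    - [-1,0,0,133.5,0]
    - [-1,0,0,133.5,0]
    - [-1,0,0,133.5,0]
    - [-1,0,0,133.5,0]
    - [-1,0,0,133.5,0]

```text
time: 4.9
tool_pos: [0.4498, -0.0414, 0.0719]
ee_rot: [3.141, -0.0, 0.872]
wrist_force: [1.3, -1.3, -0.7]
width: 0.0418
```

Call:
step_arm:
  series:
    - [-1,0,0,-30,0]
    - [-1,0,0,-70,0]
    - [-1,0,0,-120,0]
    - [-1,0,0,-160,0]
    - [-1,-5,40,-160,5]
    - [-1,-9,85,-160,11]
    - [-1,-13,130,-160,17]
    - [-1,-17,170,-160,23]
    - [-1,-20,200,-160,28]
    - [-1,-23,225,-160,31.9]
    - [-1,-23.2,235.3,-160,31.9]
    - [-1,-23.2,235.3,-160,31.9]
    - [-1,-23.2,235.3,-160,31.9]
    - [-1,-23.2,235.3,-160,31.9]
    - [-1,-23.2,235.3,-160,31.9]

```text
time: 6.78
tool_pos: [0.6147, -0.2099, 0.2325]
ee_rot: [3.141, -0.001, 0.316]
wrist_force: [-0.1, 0.1, -2.9]
width: 0.0419
```

Run:
```python
from h import *
T=snap('top','top1.png');S=snap('scene','scene1.png')
for s in(T,S):
    print([(l,[(np.round(a['position'],4).tolist(),round(a['p'],2)) for a in models.pinpoint(s,l)[:2]]) for l in('coil','coil_head','post_tip','post')])
o=robot.get_obs();print(o['tool_pos'],o['ee_rot'],o['wrist_force'],o['width'],o['joint_positions'])
t=cv2.imread('pics/top1.png');s=cv2.imread('pics/scene1.png')
cv2.imwrite('pics/c2.png',np.hstack([cv2.resize(t[140:260,370:490],(400,400),interpolation=3),cv2.resize(s[170:300,150:280],(400,400),interpolation=3)]))
```

```text
[('coil', [([0.6134, -0.2126, 0.1634], 0.68)]), ('coil_head', [([0.6167, -0.2118, 0.2504], 0.52)]), ('post_tip', []), ('post', [([0.6515, -0.1989, 0.0546], 0.86)])]
[('coil', [([0.6198, -0.2133, 0.1614], 0.7)]), ('coil_head', [([0.6165, -0.208, 0.2474], 0.9)]), ('post_tip', [([0.6088, -0.2128, 0.1337], 0.57)]), ('post', [([0.6543, -0.1987, 0.0545], 0.84), ([0.6461, -0.0111, -0.0024], 0.74)])]
[ 0.61492248 -0.21041482  0.23191858] [-3.14149342e+00  1.49910595e-05  3.15371555e-01] [-0.07072535 -0.29220485 -4.089505  ] 0.04193229082219101 [-4.16924053e-01  3.11575921e-01  1.05535653e+00  6.51246527e-05
  1.77473770e+00  8.38513907e-01]
```

View pics/c2.png

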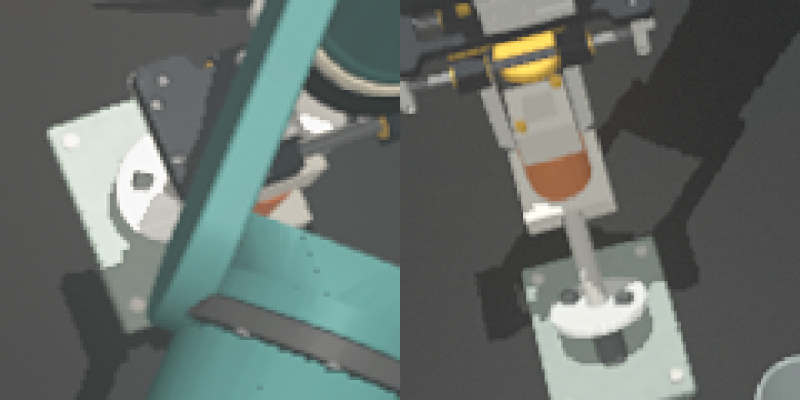

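The coil hangs upright in the jaws over the tip (scene crop: foot at about (570,215), post below it at (580,230)). The sides are parallel to the stand. Lowering it about 10 mm over the tip.

Call:
step_arm:
  series:
    - [-1,0,0,15,0]
    - [-1,0,0,25,0]
    - [-1,0,0,30,0]
    - [-1,0,0,35,0]
    - [-1,0,0,39.5,0]
    - [-1,0,0,39.5,0]
    - [-1,0,0,39.5,0]

```text
time: 8.15
tool_pos: [0.6151, -0.2104, 0.1928]
ee_rot: [3.141, -0.001, 0.315]
wrist_force: [0.2, -0.4, -3.0]
width: 0.0419
```

Call:
step_arm:
  series:
    - [-1,-3,0,0.3,0]
    - [-1,-6,0,0.7,0]
    - [-1,-9.3,0,1.2,0]
    - [-1,-12,0,1.8,0]
    - [-1,-15,0,2.5,0]
    - [-1,-18.3,0,3.3,0]
    - [-1,-18.3,0,3.3,0]
    - [-1,-18.3,0,3.3,0]

```text
time: 9.15
tool_pos: [0.5993, -0.2156, 0.1904]
ee_rot: [3.14, -0.005, 0.316]
wrist_force: [4.6, 1.4, -1.9]
width: 0.0415
```

Call:
step_arm:
  series:
    - [-1,-3,0,1,0]
    - [-1,-6,0,2,0]
    - [-1,-8.7,0,2.9,0]
    - [-1,-11.5,0,4,0]
    - [-1,-14,0,5.2,0]
    - [-1,-16.9,0,6.6,0]
    - [-1,-16.9,0,6.6,0]
    - [-1,-16.9,0,6.6,0]

```text
time: 10.15
tool_pos: [0.5812, -0.2217, 0.184]
ee_rot: [3.14, -0.001, 0.315]
wrist_force: [1.1, 1.9, 5.0]
width: 0.0419
```

Run:
```python
from h import *
S=snap('scene','scene2.png')
print([(l,[(np.round(a['position'],4).tolist(),round(a['p'],2)) for a in models.pinpoint(S,l)[:2]]) for l in('coil','coil_head','post_tip','post')])
o=robot.get_obs();print(o['tool_pos'],o['ee_rot'],o['wrist_force'],o['wrist_torque'])
s=cv2.imread('pics/scene2.png')
cv2.imwrite('pics/c3.png',cv2.resize(s[170:300,130:290],(640,520),interpolation=3))
```

```text
[('coil', [([0.6097, -0.2171, 0.1163], 0.84)]), ('coil_head', [([0.5891, -0.2173, 0.1989], 0.84)]), ('post_tip', [([0.6113, -0.2111, 0.1337], 0.69)]), ('post', [([0.6544, -0.2007, 0.0547], 0.89)])]
[ 0.58122246 -0.22167378  0.18397761] [ 3.14041445e+00 -5.50436263e-04  3.15141200e-01] [2.07825769 2.13041847 5.43833041] [ 0.48732007 -0.47644087  0.0279616 ]
```

View pics/c3.png

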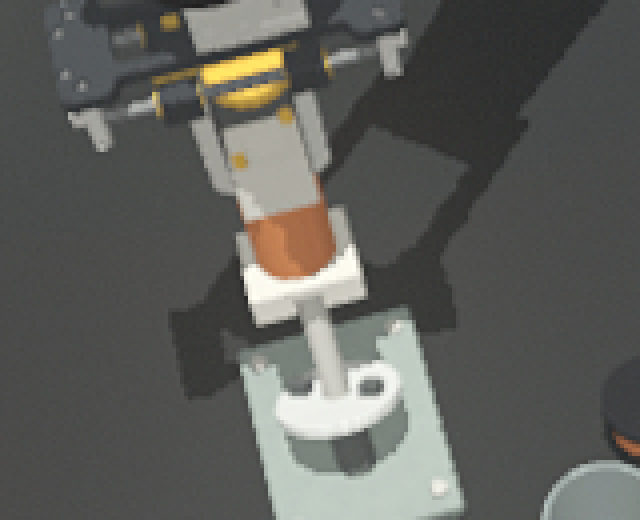

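The crop shows the coil tilting forward on the tip, with the foot at (305,285) and the head at (270,150). It has pivoted in the pads by about 20°. I'll swing it further forward before going down.

Call:
step_arm:
  series:
    - [-1,-2,0,0,0]
    - [-1,-4,0,0,0]
    - [-1,-6,0,0,0]
    - [-1,-8,0,0.5,0]
    - [-1,-10,0,1,0]
    - [-1,-10,0,1,0]
    - [-1,-10,0,1,0]

```text
time: 11.28
tool_pos: [0.5722, -0.2244, 0.1803]
ee_rot: [-3.141, -0.0, 0.315]
wrist_force: [5.4, 1.7, -0.1]
width: 0.0417
```

Call:
step_arm:
  series:
    - [-1,1,0,1.7,0]
    - [-1,2,0,3.5,0]
    - [-1,3,0,5.2,0]
    - [-1,4,0,6.9,0]
    - [-1,5,0,8.7,0]
    - [-1,5,0,8.7,0]

```text
time: 12.02
tool_pos: [0.5764, -0.2234, 0.1735]
ee_rot: [3.14, 0.0, 0.315]
wrist_force: [3.4, 1.0, 4.9]
width: 0.0421
```

```bash
cat >> h.py <<'E'
def tilt(n=4):
    H=[];C=[]
    for i in range(n):
        s=cams.snapshot(('scene','top')[i%2])
        for l,A in(('coil',C),('coil_head',H)):
            r=models.pinpoint(s,l)
            if r and r[0]['p']>.45: A.append(r[0]['position'])
    o=robot.get_obs();G=np.array(o['tool_pos'])+[0,0,.019]
    F=post_frame(0,.3155);p=np.array([.652,-.1985,.055])
    f=lambda X:((np.median(X,0)-p)@F*1000).round(1) if X else None
    print('coil',f(C),'head',f(H),'n',len(C),len(H),'G in post',((G-p)@F*1000).round(1)); 
    W=np.array(o['wrist_force']); print('F world',W.round(1),'F post',(W@F).round(1),'z',np.array(o['tool_pos']).round(4),o['time'])
E
python3 - <<'E'
from h import *
tilt(8)
E
```

```text
coil [-5.6 -6.4 64.9] head [  4.7  -0.3 150.9] n 4 4 G in post [ -0.7  -0.3 158.8]
F world [2.6 0.2 4.8] F post [ 4.6 -0.6  2.9] z [ 0.5765 -0.2234  0.1735] 13.225
```

Call:
step_arm:
  series:
    - [-1,-2,0,-0.5,0]
    - [-1,-4,0,-1,0]
    - [-1,-6,0,-1,0]
    - [-1,-7,0,-1,0]
    - [-1,-7,0,-1,0]
    - [-1,-6,0,1,0]
    - [-1,-5,0,3,0]
    - [-1,-4,0,5,0]
    - [-1,-3,0,7,0]
    - [-1,-3,0,7,0]

```text
time: 14.48
tool_pos: [0.5742, -0.2237, 0.1654]
ee_rot: [-3.141, -0.001, 0.316]
wrist_force: [4.9, 0.6, 1.5]
width: 0.0416
```

Run:
```python
from h import *
tilt(8)
```

```text
coil [-4.1 -0.7 60.8] head [  1.1   0.6 145.5] n 8 4 G in post [ -6.7   0.2 153. ]
F world [4.2 0.3 1. ] F post [ 4.  -1.  -1.2] z [ 0.5742 -0.2237  0.1654] 15.675
```

Call:
step_arm:
  series:
    - [-1,1,0,1.7,0]
    - [-1,2,0,3.5,0]
    - [-1,3,0,5.2,0]
    - [-1,4,0,6.9,0]
    - [-1,5,0,8.7,0]
    - [-1,6,0,10.4,0]
    - [-1,7.2,0,12,0]
    - [-1,8.3,0,14,0]
    - [-1,9.4,0,15.6,0]
    - [-1,10.5,0,17.4,0]

```text
time: 16.92
tool_pos: [0.5837, -0.2205, 0.1482]
ee_rot: [-3.141, 0.0, 0.315]
wrist_force: [1.3, 0.3, 3.7]
width: 0.0418
```

Run:
```python
from h import *
tilt(4)
```

```text
coil [-3.7 -1.5 40.8] head [  0.8   0.4 125.1] n 4 2 G in post [ -6.5   0.3 132.8]
F world [ 5.1  0.5 -1.1] F post [ 3.8 -1.1 -3.5] z [ 0.5838 -0.2204  0.148 ] 17.525
```

Call:
step_arm:
  series:
    - [-1,1.7,0,1.5,0]
    - [-1,3.3,0,3.2,0]
    - [-1,5,0,5.2,0]
    - [-1,6.5,0,7,0]
    - [-1,7.5,0,8.7,0]
    - [-1,8.7,0,10.4,0]
    - [-1,9.7,0,12.2,0]
    - [-1,10.7,0,14,0]
    - [-1,11.7,0,15.6,0]
    - [-1,12.8,0,17.4,0]
    - [-1,13.8,0,19.2,0]
    - [-1,14.8,0,21,0]
    - [-1,15.8,0,22.5,0]
    - [-1,15.8,0,22.5,0]

```text
time: 19.27
tool_pos: [0.5988, -0.2155, 0.1257]
ee_rot: [-3.141, 0.0, 0.316]
wrist_force: [0.4, 0.2, -3.0]
width: 0.0418
```

Run:
```python
from h import *
tilt(4)
```

```text
coil [-2.4 -3.8 14.1] head [ 3.   1.5 94.8] n 2 2 G in post [ -3.7   0.2 105.8]
F world [ 0.   0.2 -3.7] F post [-1.8  0.2 -3.2] z [ 0.5989 -0.2156  0.126 ] 19.875
```

Call:
step_arm:
  series:
    - [-1,0.8,0,1,0]
    - [-1,1.5,0,2,0]
    - [-1,2.2,0,3,0]
    - [-1,2.8,0,4,0]
    - [-1,3.4,0,5,0]
    - [-1,3.4,0,5,0]

```text
time: 20.62
tool_pos: [0.6018, -0.2147, 0.1214]
ee_rot: [3.142, 0.0, 0.315]
wrist_force: [-2.2, -0.4, -0.0]
width: 0.0418
```

Call:
step_arm:
  series:
    - [0.0,0,0,0,0]
    - [0.064,0,0,0,0]
    - [0.064,0,0,0,0]
    - [0.064,0,0,0,0]
    - [0.064,0,0,0,0]

```text
time: 21.25
tool_pos: [0.6022, -0.2145, 0.121]
ee_rot: [-3.142, -0.0, 0.315]
wrist_force: [-0.2, -0.5, 0.4]
width: 0.0499
```

Run:
```python
from h import *
tilt(2);o=robot.get_obs();print(o['width'],o['wrist_torque'])
S=snap('scene','scene3.png');s=cv2.imread('pics/scene3.png')
cv2.imwrite('pics/c4.png',cv2.resize(s[190:300,150:290],(700,550),interpolation=3))
```

```text
coil [-2.8 -6.4  5. ] head [-4.5  0.1 95.1] n 1 2 G in post [-3.3  0.2 99.8]
F world [-0.4  0.4 -0.5] F post [-0.5  0.5 -0.3] z [ 0.6021 -0.2146  0.1209] 21.55
0.049786614406516744 [-0.03830432  0.16677354 -0.03495822]
```

View pics/c4.png

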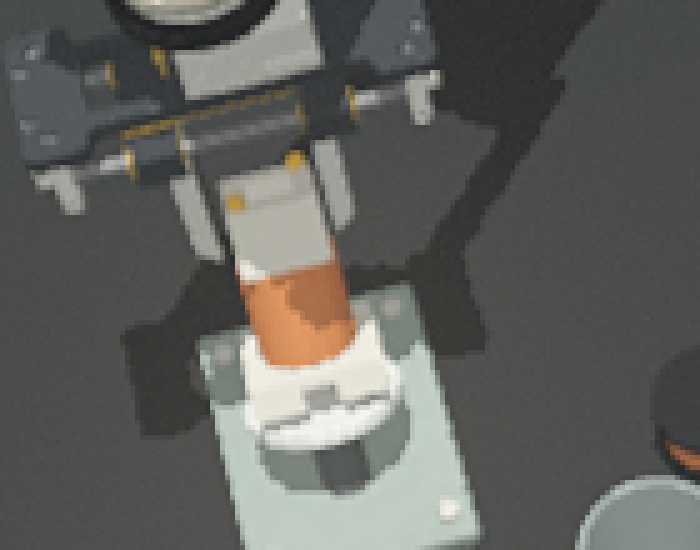

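The coil is off the gripper and threaded. It is resting on the bar, with a dark gap under the foot at about (315,420). Now using the open jaws (50 mm) as a loose wrench to turn it clockwise.

Call:
step_arm:
  series:
    - [0.064,0,0,0,3]
    - [0.064,0,0,0,6]
    - [0.064,0,0,0,9]
    - [0.064,0,0,0,12]
    - [0.064,0,0,0,14]
    - [0.064,0,0,0,16]
    - [0.064,0,0,0,18]
    - [0.064,0,0,0,20]
    - [0.064,0,0,0,20]

```text
time: 22.72
tool_pos: [0.602, -0.2144, 0.121]
ee_rot: [-3.141, 0.0, -0.034]
wrist_force: [-1.6, 1.0, 0.9]
width: 0.0499
```

Run:
```python
from h import *
o=robot.get_obs();print(o['width'],o['wrist_torque'],o['wrist_force'])
```

```text
0.049925566803107176 [0.14840221 0.38090565 0.01729525] [-1.61826453  0.96962327  0.92131981]
```

Call:
step_arm:
  series:
    - [0.064,0,0,0,2]
    - [0.064,0,0,0,4]
    - [0.064,0,0,0,6]
    - [0.064,0,0,0,8]
    - [0.064,0,0,0,10]
    - [0.064,0,0,0,12]
    - [0.064,0,0,0,14]
    - [0.064,0,0,0,14]

```text
time: 23.72
tool_pos: [0.6031, -0.2121, 0.1223]
ee_rot: [-3.137, -0.001, -0.277]
wrist_force: [-2.3, 7.1, 5.8]
width: 0.0503
```

Run:
```python
from h import *
tilt(2);o=robot.get_obs();print(o['width'],o['wrist_torque'],o['wrist_force'])
S=snap('scene','scene4.png');s=cv2.imread('pics/scene4.png')
cv2.imwrite('pics/c5.png',cv2.resize(s[190:300,150:290],(700,550),interpolation=3))
```

```text
coil [-4.5 -3.8  5.7] head [ 1.  -1.5 96.5] n 2 1 G in post [ -1.2   2.2 100.1]
F world [-1.8  6.6  6.4] F post [3.5 6.9 5.4] z [ 0.6031 -0.2121  0.1223] 24.025
0.05003194385722152 [1.88885195 0.28205566 0.54457661] [-1.77596103  6.63391969  6.44541588]
```

View pics/c5.png

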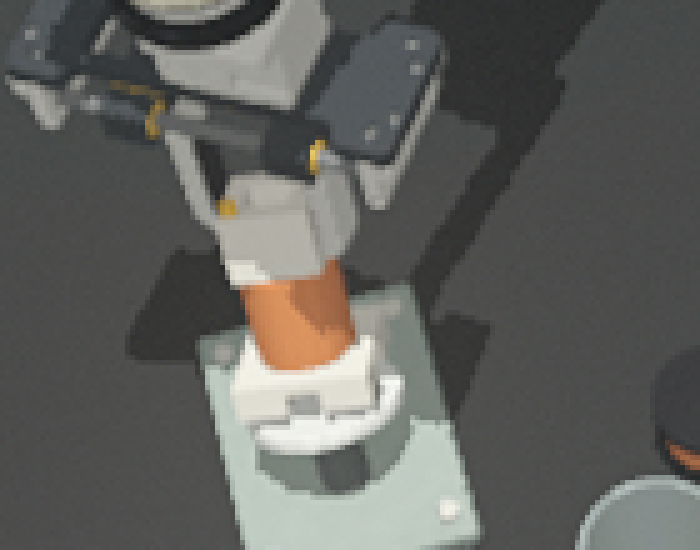

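The coil has turned clockwise about 15° (front slot now at (303,405)), but the jaws wedge slightly. I'll open them a bit more and keep turning.

Call:
step_arm:
  series:
    - [0.19,0,0,0,0]
    - [0.19,0,0,0,0]
    - [0.19,0,0,0,3]
    - [0.19,0,0,0,6]
    - [0.19,0,0,0,8]
    - [0.19,0,0,0,10]
    - [0.19,0,0,0,12]
    - [0.19,0,0,0,14]
    - [0.19,0,0,0,16]
    - [0.19,0,0,0,16]

```text
time: 25.32
tool_pos: [0.6008, -0.2132, 0.122]
ee_rot: [-3.14, 0.004, -0.557]
wrist_force: [-7.7, 4.2, 8.5]
width: 0.0561
```

Run:
```python
from h import *
tilt(2);o=robot.get_obs();print(o['width'],o['wrist_torque'],o['wrist_force'])
```

```text
coil [-145.1   -6.2   93. ] head [ 40.3 170.5  -9.1] n 2 2 G in post [ -3.5   1.9 101.1]
F world [-7.9  4.3  8.1] F post [-1.3  6.5 10.1] z [ 0.6008 -0.2132  0.122 ] 25.625
0.05599222128486126 [1.11813734 1.45534207 0.30304503] [-7.88370565  4.25114509  8.09701168]
```

Run:
```python
from h import *
S=snap('scene','scene5.png');s=cv2.imread('pics/scene5.png')
T=snap('top','top5.png');t=cv2.imread('pics/top5.png')
cv2.imwrite('pics/c6.png',np.hstack([cv2.resize(s[200:300,160:260],(400,400),interpolation=3),cv2.resize(t[150:250,370:470],(400,400),interpolation=3)]))
```

```text
(no output)
```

View pics/c6.png

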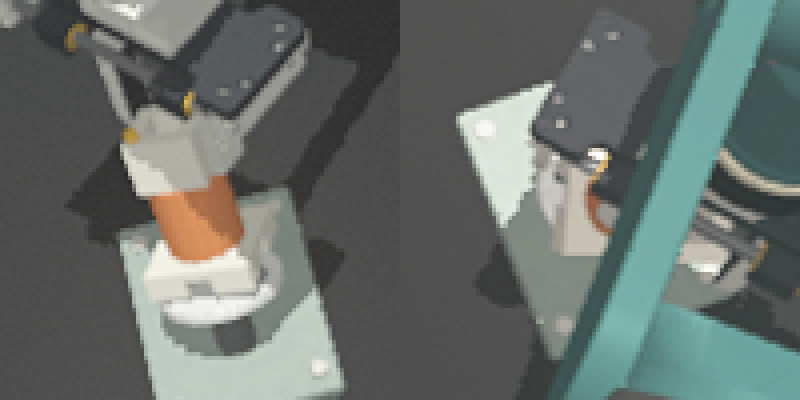

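Run:
```python
from h import *
S=cams.snapshot('scene')
p=np.array([.652,-.1985,.055]);F=post_frame(p,.3155)
for z in (0,9):
  for th in range(0,-41,-5):
    a=np.radians(th);R=np.array([[np.cos(a),-np.sin(a),0],[np.sin(a),np.cos(a),0],[0,0,1]])
    L=np.array([(-32,0,5.5),(-32,-32,17),(-32,32,17),(32,-32,17),(32,32,17)])@R.T+[-3,0,z]
    print(z,th,((proj(S,p+L/1000@F.T)-[160,200])*4).round().astype(int).tolist())
```

```text
0 0 [[208, 239], [151, 237], [255, 208], [160, 287], [268, 257]]
0 -5 [[212, 237], [156, 233], [260, 209], [155, 286], [263, 261]]
0 -10 [[217, 236], [161, 230], [264, 211], [150, 284], [258, 264]]
0 -15 [[221, 236], [166, 227], [268, 212], [146, 283], [253, 267]]
0 -20 [[226, 235], [171, 224], [272, 214], [143, 281], [248, 271]]
0 -25 [[230, 235], [177, 221], [275, 216], [140, 278], [242, 273]]
0 -30 [[234, 235], [183, 219], [278, 218], [137, 276], [236, 276]]
0 -35 [[238, 235], [189, 217], [280, 221], [135, 273], [229, 279]]
0 -40 [[242, 235], [195, 215], [282, 224], [134, 270], [223, 281]]
9 0 [[204, 226], [148, 224], [251, 196], [156, 274], [264, 244]]
9 -5 [[209, 225], [152, 221], [256, 197], [151, 273], [260, 248]]
9 -10 [[213, 224], [157, 217], [261, 198], [146, 271], [255, 251]]
9 -15 [[218, 223], [162, 214], [265, 200], [142, 270], [250, 254]]
9 -20 [[222, 223], [167, 212], [268, 201], [139, 268], [244, 257]]
9 -25 [[227, 222], [173, 209], [272, 203], [136, 265], [238, 260]]
9 -30 [[231, 222], [179, 206], [274, 206], [133, 263], [232, 263]]
9 -35 [[235, 222], [185, 204], [276, 208], [131, 260], [226, 266]]
9 -40 [[239, 223], [191, 202], [278, 211], [130, 257], [219, 268]]
```

Run:
```python
from h import *
S=cams.snapshot('scene')
p=np.array([.652,-.1985,.055]);F=post_frame(p,.3155)
for z in (0,9):
  for th in range(0,-51,-5):
    a=np.radians(th);R=np.array([[np.cos(a),-np.sin(a),0],[np.sin(a),np.cos(a),0],[0,0,1]])
    L=np.array([(15.3,-15.3,104),(-15.3,15.3,104),(32,0,5.5),(32,-32,0),(32,32,0)])@R.T+[-3,0,z]
    print(z,th,((proj(S,p+L/1000@F.T)-[160,200])*4).round().astype(int).tolist())
s=cv2.imread('pics/scene5.png');cv2.imwrite('pics/c7.png',np.hstack([cv2.resize(cv2.imread('pics/scene3.png')[220:290,175:240],(400,430),interpolation=3),cv2.resize(s[220:290,175:240],(400,430),interpolation=3)]))
```

```text
0 0 [[148, 137], [195, 101], [219, 289], [167, 311], [274, 282]]
0 -5 [[145, 137], [198, 102], [214, 290], [162, 310], [270, 285]]
0 -10 [[143, 136], [200, 102], [209, 291], [158, 309], [265, 289]]
0 -15 [[141, 135], [202, 103], [205, 292], [154, 307], [260, 292]]
0 -20 [[139, 134], [204, 104], [200, 292], [150, 305], [255, 295]]
0 -25 [[138, 134], [205, 105], [195, 292], [147, 303], [249, 298]]
0 -30 [[137, 132], [206, 106], [191, 293], [145, 300], [243, 301]]
0 -35 [[136, 131], [207, 107], [187, 292], [143, 297], [236, 303]]
0 -40 [[135, 130], [208, 108], [183, 292], [142, 294], [230, 306]]
0 -45 [[135, 129], [208, 109], [179, 292], [141, 291], [223, 308]]
0 -50 [[135, 127], [209, 111], [176, 291], [141, 288], [217, 309]]
9 0 [[143, 123], [191, 88], [215, 276], [163, 299], [271, 269]]
9 -5 [[141, 123], [194, 88], [210, 277], [158, 297], [266, 272]]
9 -10 [[139, 122], [196, 89], [205, 278], [154, 296], [262, 276]]
9 -15 [[137, 122], [198, 89], [201, 279], [150, 294], [256, 279]]
9 -20 [[135, 121], [200, 90], [196, 279], [146, 292], [251, 282]]
9 -25 [[134, 120], [201, 91], [192, 280], [143, 290], [245, 285]]
9 -30 [[133, 119], [203, 92], [187, 280], [141, 287], [239, 288]]
9 -35 [[132, 118], [204, 93], [183, 280], [139, 285], [233, 290]]
9 -40 [[131, 116], [204, 94], [179, 279], [138, 282], [226, 293]]
9 -45 [[131, 115], [205, 96], [175, 279], [137, 279], [219, 295]]
9 -50 [[131, 114], [205, 97], [172, 278], [137, 275], [213, 296]]
```

View pics/c7.png

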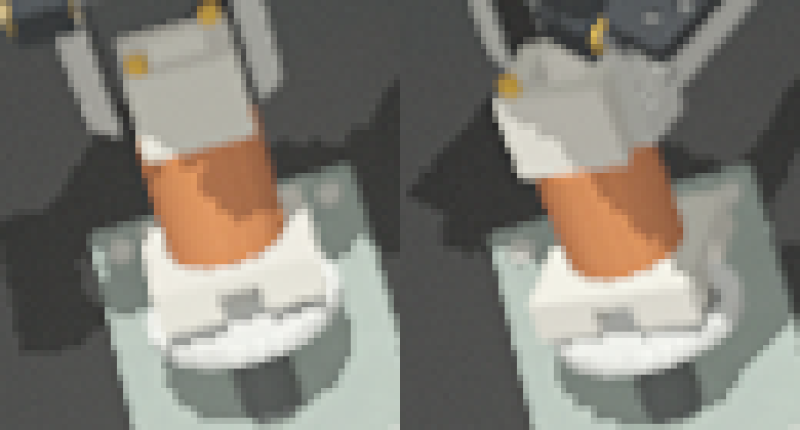

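The foot's slot has moved to match about -20° at close to zero height (c7 right: slot at (617,320), and the dark gap to the plate is gone). The coil may have dropped over the bar. I'll unload, open, raise clear and measure.

Call:
step_arm:
  series:
    - [0.19,0,0,0,-3]
    - [0.19,0,0,0,-6]
    - [0.3,0,0,0,-8]
    - [0.6,0,0,0,-8]
    - [1,0,0,0,-8]
    - [1,0,0,0,-8]
    - [1,0,0,-15,-8]
    - [1,0,0,-45,-8]
    - [1,0,0,-80,-8]
    - [1,0,0,-80,-8]

```text
time: 27.08
tool_pos: [0.6043, -0.2151, 0.2055]
ee_rot: [-3.141, -0.009, -0.417]
wrist_force: [0.6, -0.2, 0.4]
width: 0.0941
```

Run:
```python
from h import *
tilt(4);o=robot.get_obs();print(o['width'],o['wrist_torque'],o['wrist_force'],o['ee_rot'])
s=snap('scene','scene6.png');s=cv2.imread('pics/scene6.png')
cv2.imwrite('pics/c8.png',cv2.resize(s[220:290,175:240],(650,600),interpolation=3))
```

```text
coil [-3.8 -3.   8.6] head [-4.1 -5.1 95.9] n 4 3 G in post [ 36.2   0.3 169. ]
F world [-0.7  0.2  1.4] F post [0.2 0.4 1.5] z [ 0.602  -0.2145  0.2006] 27.675
0.09409462479485371 [0.04655245 0.15411824 0.01077977] [-0.68349012  0.1514261   1.3819505 ] [-3.14149915e+00  4.94443668e-04 -4.17637742e-01]
```

View pics/c8.png

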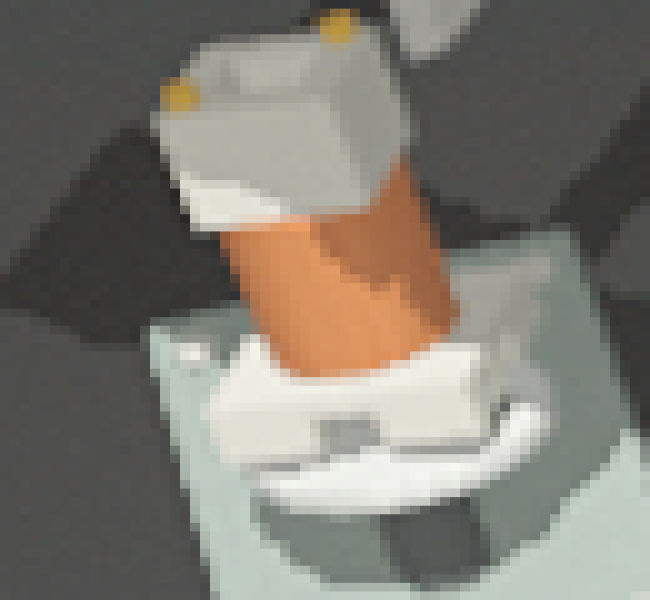

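The crop shows the coil turned but still about 9 mm up. The slot is at (350,432) with a dark gap under the foot, and the model match gives about -17°. The earlier lower reading was the sprung plate being pushed down. It needs about 12° more, so I'll re-engage and continue in small steps.

Call:
step_arm:
  series:
    - [1,0,0,40,0]
    - [1,0,0,70,0]
    - [1,0,0,77,0]
    - [0.5,0,0,77,0]
    - [0.19,0,0,77,0]
    - [0.19,0,0,77,3]
    - [0.19,0,0,77,6]
    - [0.19,0,0,77,8]
    - [0.19,0,0,77,10]
    - [0.19,0,0,77,12]
    - [0.19,0,0,77,14]
    - [0.19,0,0,77,14]

```text
time: 29.22
tool_pos: [0.6032, -0.2136, 0.1245]
ee_rot: [-3.139, -0.001, -0.661]
wrist_force: [3.4, 3.2, 3.7]
width: 0.0566
```

```bash
cat >> h.py <<'E'
def term():
    # brass blobs near the head in the scene view -> fit of coil roll/height on the post
    from scipy.optimize import least_squares
    S=cams.snapshot('scene');h=cv2.cvtColor(np.asarray(S['pixels']),cv2.COLOR_RGB2HSV)
    m=cv2.inRange(h,(15,130,90),(32,255,255));m[:215]=0;m[250:]=0;m[:,:180]=0;m[:,225:]=0
    n,_,st,c=cv2.connectedComponentsWithStats(m); print('brass',[(c[i].round(1).tolist(),int(st[i,4])) for i in range(1,n)])
E
python3 - <<'E'
from h import *
term();o=robot.get_obs();print(o['width'],o['wrist_torque'],o['wrist_force'])
E
```

```text
brass [([203.2, 226.8], 6), ([193.0, 230.7], 7)]
0.05648428386962636 [ 1.11752919 -0.67917329  0.0926066 ] [1.61081984 4.18040985 3.19784815]
```

Call:
step_arm:
  series:
    - [0.19,0,0,0,2]
    - [0.19,0,0,0,4]
    - [0.19,0,0,0,6]
    - [0.19,0,0,0,8]
    - [0.19,0,0,0,8]

```text
time: 29.9
tool_pos: [0.6043, -0.2117, 0.1242]
ee_rot: [-3.135, 0.0, -0.799]
wrist_force: [4.7, 7.8, 3.2]
width: 0.0564
```

Run:
```python
from h import *
term();o=robot.get_obs();print(o['width'],o['wrist_torque'],o['wrist_force'],o['tool_pos'],o['ee_rot'])
```

```text
brass [([200.0, 229.2], 5), ([193.0, 230.5], 6)]
0.05691018284800179 [ 1.92441826 -1.35508088  0.44526151] [4.81136869 7.42108101 3.47422897] [ 0.60426879 -0.21168127  0.12417219] [-3.13487535e+00  1.97534830e-04 -7.99146314e-01]
```

Call:
step_arm:
  series:
    - [0.19,-0.2,-2,0,0]
    - [0.19,-0.4,-4,0,0]
    - [0.19,-0.4,-4,0,2]
    - [0.19,-0.4,-4,0,4]
    - [0.19,-0.4,-4,0,4]

```text
time: 30.58
tool_pos: [0.606, -0.2099, 0.1239]
ee_rot: [-3.138, 0.0, -0.871]
wrist_force: [4.0, 6.2, 2.1]
width: 0.0559
```

```bash
cat >> h.py <<'E'
def slot():
    S=cams.snapshot('scene');g=cv2.cvtColor(np.asarray(S['pixels']),cv2.COLOR_RGB2GRAY)
    r=cv2.imread('pics/scene6.png',0); U=lambda a:cv2.resize(a,None,fx=8,fy=8,interpolation=3)
    for nm,(u,v,w,h) in {'slot':(210,270,6,5),'ltcorner':(197,266,5,5),'rtcorner':(223,263,5,6)}.items():
        R=cv2.matchTemplate(U(g[v-h-7:v+h+8,u-w-7:u+w+8]),U(r[v-h:v+h+1,u-w:u+w+1]),cv2.TM_CCOEFF_NORMED)
        _,mx,_,l=cv2.minMaxLoc(R); print(nm,'shift px',l[0]/8-7,l[1]/8-7,round(mx,2))
E
python3 - <<'E'
from h import *
term();slot();o=robot.get_obs();print(o['width'],o['wrist_torque'],o['wrist_force'],o['tool_pos'],o['ee_rot'])
E
```

```text
brass [([194.1, 230.7], 9), ([198.4, 230.2], 5)]
slot shift px -5.0 1.0 0.67
ltcorner shift px -1.0 0.0 0.72
rtcorner shift px -7.0 7.0 0.73
0.05599688125336701 [ 1.5867399  -1.03100994  0.33639582] [3.9451979  5.34982613 2.75612804] [ 0.60602071 -0.20989927  0.1239519 ] [-3.13758701e+00  2.89640679e-04 -8.70747726e-01]
```

Run:
```python
from h import *
s=snap('scene','scene7.png');g=cv2.imread('pics/scene7.png',0)
print('cols',list(range(190,232,2)))
for v in range(258,284): print(v,' '.join('%2d'%(g[v,u]//10) for u in range(190,232)))
```

```text
cols [190, 192, 194, 196, 198, 200, 202, 204, 206, 208, 210, 212, 214, 216, 218, 220, 222, 224, 226, 228, 230]
258 11 12 12 13 13 12 12 12 12 12 12 13 14 15 14 13 12 12 12 12 12 12 12 12 12 11 11 11 11 10 11 15 16 16 16 15 15 16 15 16 14 12
259 11 12 12 14 15 14 13 12 11 15 16 14 14 15 15 13 12 12 12 12 12 12 12 12 12 11 11 11 11 10 12 15 16 16 16 16 16 16 16 16 14 12
260 11 12 12 15 15 15 14 12 15 21 20 15 13 14 15 13 12 12 12 12 12 12 12 12 12 11 11 11 11 10 13 15 16 15 16 16 15 15 15 16 15 12
261 15 17 15 19 20 17 13 15 21 23 22 17 13 14 15 14 12 12 12 12 12 12 12 12 12 11 11 11 11 11 14 16 16 16 15 16 15 16 15 16 15 13
262 17 20 18 20 19 15 17 21 23 23 24 20 14 14 15 15 15 13 12 12 12 12 12 12 12 12 11 11 12 14 15 16 16 16 16 16 16 16 16 16 15 13
263 14 18 19 19 18 19 22 23 23 23 23 22 17 13 14 15 15 13 13 14 15 13 12 12 12 11 12 14 15 16 16 16 16 16 16 16 15 16 15 15 14 12
264  9 17 19 20 22 23 23 23 23 23 23 24 21 16 14 14 15 14 15 16 16 13 12 13 13 14 14 16 16 16 16 16 15 15 15 16 16 16 16 15 13 12
265  7 17 20 22 23 23 23 23 23 23 23 23 23 22 20 18 16 16 18 18 18 17 15 15 15 
[... 1690 characters left out ...]
20 20 17 13  9  7  7 10 12 12 12 12 12 12 12 12 12
279  7  8  7  7 17 19 20 15 12 12 12 12 12 14 16 18 18 19 19 19 19 19 19 17 14 12  9  7  7  8  7  7  9 12 12 12 12 12 12 12 12 12
280  7  7  7  7 15 19 20 18 14 12 12 12 12 12 12 12 12 12 12 12 12 12  9  7  7  8  8  8  8  8  8  8  8 12 12 12 12 12 12 12 12 16
281  7  7  7  7 11 18 20 20 18 17 17 17 14 12 12 12 12 12 12 12 12 12 11  9  8  8  8  8  8  8  8  8  7 10 12 12 12 12 12 16 17 19
282  7  7  7  7  8 17 19 19 19 19 20 20 15 12 12 12 12 12 12 12 12 12 12  9  8  8  8  8  8  8  8  8  7  9 12 12 12 12 11 18 20 20
283  7  8  7  7  7 17 19 19 19 19 19 20 18 14 12 12 12 12 12 12 12 12 12 10  8  8  8  8  8  8  8  8  7  8 12 12 12 16 17 19 19 19
```

Run:
```python
from h import *
S=cams.snapshot('scene')
p=np.array([.652,-.1985,.055]);F=post_frame(p,.3155)
def P(th,L):
    a=np.radians(th);R=np.array([[np.cos(a),-np.sin(a),0],[np.sin(a),np.cos(a),0],[0,0,1]]);return proj(S,p+(np.atleast_2d(L)@R.T)/1000@F.T).round(1).tolist()
for dz in(0,-3): print('stub 61deg end/center/lowcorners',P(61,[(30,0,4.5+dz),(23.5,0,4.5+dz),(30,-5,dz),(30,5,dz),(30,-5,9+dz),(30,5,9+dz)]))
for z in (0,5):
  for th in(-17,-25,-30,-35,-40,-45):
    sh=np.array([-3,0,z]);a=np.radians(-th);sl=np.array([sh[0]*np.cos(a)-sh[1]*np.sin(a),sh[0]*np.sin(a)+sh[1]*np.cos(a),z])
    print(z,th,'+x slot,+y slot lo/hi,corner++b,t,corner+-b,-+b',P(th,np.array([(32,0,5.5),(8,32,0),(8,32,11),(-8,32,0),(-8,32,11),(32,32,0),(32,32,17),(32,-32,0),(-32,32,0)])+sl))
for f in('scene6','scene7'):
    im=cv2.imread(f'pics/{f}.png'); print(f,[im[267,u].tolist() for u in(218,221,223,225,228)], [im[271,u].tolist() for u in (204,210)])
```

```text
stub 61deg end/center/lowcorners [[225.0, 266.6], [222.5, 266.6], [224.6, 269.4], [226.2, 267.1], [223.8, 266.1], [225.3, 263.9]]
stub 61deg end/center/lowcorners [[225.3, 267.7], [222.8, 267.7], [224.9, 270.4], [226.5, 268.1], [224.1, 267.2], [225.6, 264.9]]
0 -17 +x slot,+y slot lo/hi,corner++b,t,corner+-b,-+b [[210.7, 273.0], [226.2, 267.9], [225.2, 264.0], [227.4, 264.3], [226.3, 260.5], [224.5, 273.3], [222.8, 267.2], [198.1, 276.6], [229.0, 259.2]]
0 -25 +x slot,+y slot lo/hi,corner++b,t,corner+-b,-+b [[208.9, 273.1], [225.3, 268.9], [224.3, 265.0], [227.4, 265.3], [226.3, 261.4], [222.2, 274.5], [220.5, 268.4], [196.8, 275.7], [230.4, 260.0]]
0 -30 +x slot,+y slot lo/hi,corner++b,t,corner+-b,-+b [[207.8, 273.1], [224.7, 269.6], [223.6, 265.6], [227.2, 265.9], [226.2, 262.0], [220.7, 275.2], [218.9, 269.0], [196.2, 275.0], [231.0, 260.6]]
0 -35 +x slot,+y slot lo/hi,corner++b,t,corner+-b,-+b [[206.7, 273.1], [223.9, 270.2], [222.8, 266.3], [227.0, 266.6], [225.9, 262.6], [219.1, 275.8], [217.3, 269.7], [195.7, 274.4], [231.6, 261.2]]
0 -40 +x slot,+y slot lo/hi,corner++b,t,corn
[... 1096 characters left out ...]
4.0], [216.8, 267.8], [195.2, 272.6], [231.1, 259.5]]
5 -40 +x slot,+y slot lo/hi,corner++b,t,corner+-b,-+b [[205.2, 271.2], [222.5, 269.0], [221.4, 265.1], [226.2, 265.4], [225.1, 261.5], [216.9, 274.6], [215.2, 268.4], [194.8, 271.8], [231.5, 260.1]]
5 -45 +x slot,+y slot lo/hi,corner++b,t,corner+-b,-+b [[204.3, 271.1], [221.6, 269.6], [220.5, 265.7], [225.8, 266.1], [224.7, 262.2], [215.3, 275.1], [213.5, 268.9], [194.7, 271.1], [231.8, 260.9]]
scene6 [[213, 223, 225], [215, 226, 228], [171, 182, 182], [96, 100, 97], [188, 193, 192]] [[213, 225, 226], [158, 162, 161]]
scene7 [[152, 161, 161], [107, 112, 111], [78, 80, 77], [99, 102, 99], [162, 166, 165]] [[150, 158, 157], [201, 211, 213]]
```

The numbers say the coil is at about -44°. The dark stub now shows centred in the foot's side slot at (222.7,267), where it was at (225,267) before, so the bar looks engaged and dragged along. I'll stop turning, unload, and clear the jaws.

Call:
step_arm:
  series:
    - [0.19,0,0,0,-4]
    - [0.19,0,0,0,-7]
    - [0.4,0,0,0,-9]
    - [0.7,0,0,0,-9]
    - [1,0,0,0,-9]
    - [1,0,0,0,-9]
    - [1,0,0,-15,-9]
    - [1,0,0,-45,-9]
    - [1,0,0,-90,-9]
    - [1,0,0,-90,-9]

```text
time: 32.02
tool_pos: [0.607, -0.2125, 0.2211]
ee_rot: [-3.138, -0.011, -0.714]
wrist_force: [-0.1, -0.3, -0.7]
width: 0.0941
```

Run:
```python
from h import *
tilt(2);term()
s=snap('scene','scene8.png');s=cv2.imread('pics/scene8.png')
cv2.imwrite('pics/c9.png',cv2.resize(s[220:290,175:240],(650,700),interpolation=3))
```

```text
coil [-2.9 -2.6 -0.3] head [-1.6 -0.3 84.3] n 2 2 G in post [ 44.4   2.8 177.4]
F world [-0.1 -0.   0.1] F post [-0.   0.   0.1] z [ 0.604  -0.2112  0.212 ] 32.325
brass [([193.5, 232.1], 8)]
```

View pics/c9.png

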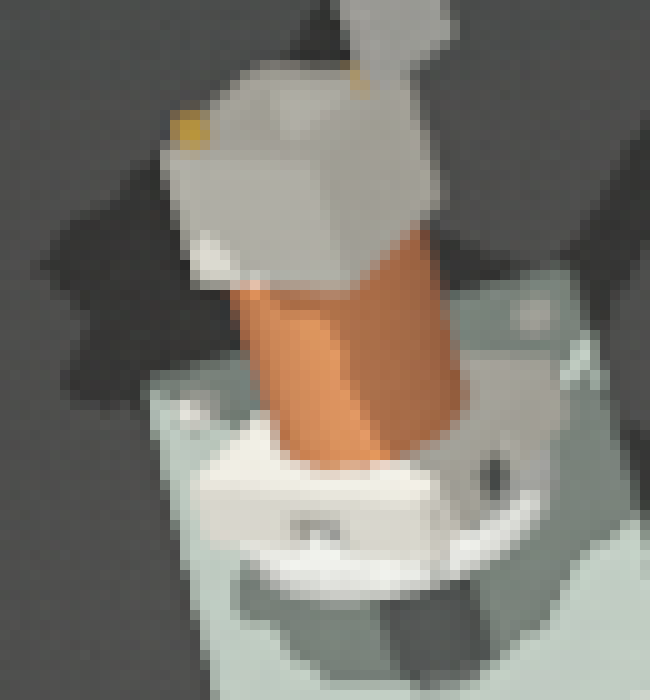

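The crop shows the foot flush on the plate, with no dark gap. The front slot at (317,530) matches the model at z=0 and about -35°, and the dark stub sits inside the side slot at (493,477). I'll average more network readings to confirm.

Run:
```python
from h import *
tilt(12); tilt(12)
s=cams.snapshot('scene');t=cams.snapshot('top')
for l,q in(('thick_stand',t),('flat_coil',t),('beaker',t),('weight',t),('compass',t),('block',t)):
    r=models.pinpoint(q,l); print(l,np.round(r[0]['position'],3) if r else None)
```

```text
coil [-4.3 -3.  -0.7] head [-2.9 -1.4 85.9] n 11 12 G in post [ 45.9   2.3 178.8]
F world [-0.7  0.4  0.1] F post [-0.4  0.6  0.4] z [ 0.6047 -0.2115  0.214 ] 34.225
coil [-3.4 -3.1 -1.2] head [-3.1 -1.9 85.4] n 11 12 G in post [ 45.9   2.3 178.8]
F world [-0.4  0.6  0.7] F post [0.1 0.7 0.7] z [ 0.6047 -0.2115  0.2139] 36.025
thick_stand [ 0.66  0.17 -0.  ]
flat_coil [ 0.644 -0.01  -0.002]
beaker [ 0.749 -0.037 -0.002]
weight [0.386 0.294 0.002]
compass None
block [ 0.653 -0.199  0.054]
```

Run:
```python
from bench import robot
print(robot.close_job())
```

```text
the job is handed in; nothing more can be done
None
```

I put the coil on the slim slanted post, turned it until its slots dropped over the cross bar, let go, and handed the job in at about 36 s of the 72 s. No verdict was reported, so this rests on my own last checks.

**What I did:** I gripped the white head with the jaws across the post's lean and let the coil tilt in the pads as I slid it down. I then turned it clockwise with the loosely open jaws. By the pictures the slots caught the bar past the expected -29° and dragged it along. The coil came to rest at about -35° with the stub inside the slot.

**Last checks, in the post frame:**
- **Height:** the underside reads about -1 mm from the plate (two sets of 11 readings). Before it dropped it read 5 to 9 mm. The front slot in the picture fits 0 mm, and there is no gap under the foot.
- **Centring:** it is about 3.5 mm and 3 mm off the post's axis, against a limit of 7 mm.
- **Tilt:** it is about 1° off the post's direction, against a limit of 4.6°.
- **Release:** the gripper is fully open and well above the coil. The wrist force is near zero.
- **Other things on the bench:** the thick stand, flat coil, beaker and weight still read within about 5 mm of their first positions.

**Weak or failed checks:**
- The last top picture missed the compass, and its reading for the block landed on the slim stand. I did not confirm either of those two. The arm never went near them after the first pass.
- My first turn looked finished but was only the sprung plate giving under about 10 N. A later look showed the coil still up on the bar, so I re-engaged and continued.
- I did not add a final push from above, because the coil already measured home.
- I could only read force at the wrist. The highest I saw there was about 12 N, so the 25 N limit between coil and stand was not measured directly.

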